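# Tip out the resin lumps for weighing, then open the stock jar

## Robot

A 6-joint arm with a two-finger parallel gripper is mounted at the origin on the work surface. World frame = base frame: x ahead of the robot, y to its left, z up, the work surface at z = 0. Lengths are in mm, angles in rad, forces in N, time in s.
With the tool pointing down it reaches from about 400 to 825 mm from the base axis. Payload 7 kg.
Tool frame: the origin (TCP) lies at the very end of the fingers, on their centre line; the grasp point (between the pads) lies 19 mm behind it; z points along the fingers, y is the direction in which the jaws open and shut (so a half turn about z gives the same grasp; the last joint's range is limited). The gripper opens to 88 mm and grips with 3 to 60 N. Pads are 19 mm wide; open, the fingers measure 130 mm over their backs; the gripper's body (78 mm by 193 mm) begins 47 mm behind the grasp point.
Start: joints at [1.454, 0.359, 0.012, 0, -1.224, -0.288], TCP at [265.845, 620.421, 226.561] pointing down, gripper open.
Joint ranges: [-3.07, 3.07], [-1.43, 2.12], [-1.02, 1.25], [-3.03, 1.67], [-3.05, -0], [-3.03, 3.03]. Speed limits (rad/s): [2.39, 2.39, 3.01, 3.14, 3.14, 3.14].

## Interface

Orientations are given as a unit quaternion [x, y, z, w].
In Python, from plant import bot gives the robot as it stands. Calls block until the motion is done:
- bot.move_ptp(position, orientation): joint-space move of the TCP to a pose.
- bot.line_to(position, velocity=150, ori=None): straight line of the TCP; ori=None keeps the orientation; velocity is the mean speed in mm/s.
- bot.move_joints(angles): joint-space move.
- bot.move_gripper(opening, force=None): finger opening in mm; force is the grip in N (None keeps the last); returns when the fingers have stopped.
- bot.pause(seconds).
- bot.solve_ik(position, orientation): joint angles nearest the present ones, or None.
- bot.read_state(): the state.
- bot.camera(name): name is "side" or "top" or "wrist"; returns the picture (400x640x3 uint8, red, green, blue); there is no depth.
- bot.get_calibration(name): a dict with "fx", "fy", "cx", "cy" (pixels), "view" (4x4, takes a point from world to camera coordinates); the wrist camera has in their place "T_tool_cam" (4x4, takes a point from camera to tool coordinates, whose origin is the TCP and whose axes are the flange's). Camera axes: x right, y up, looking along -z (the intrinsics and any distortion apply to the point x, -y, -z); pixel columns grow to the right and rows downward; lengths in mm; the calibration is good to about 2 mm. A picture is of the moment at which its call begins: read the wrist's pose just before it. get_calibration takes no time and is no camera call.
A pose or a line that the arm cannot do raises bot.Unreachable and nothing moves.
- bot.close_job(): hands the job in, once; it reports no verdict.
The state is a dict: "t": time; "joint_pos": joint angles; "qvel": joint speeds; "tau": joint torques, N m; "tcp_pos": TCP position; "eef_rot": TCP orientation; "contact_force": force on the tool from outside, world axes, zero at the start; "moment": the same for the moment, N m; "width": finger opening in mm.
Only numpy, scipy, OpenCV 4.12 (cv2) and the standard library are available. Lean on these libraries where they do the work, as an engineer would, in place of code of your own. Each camera call takes 0.05 s, during which the arm holds its last target. There are 200 camera calls.

## Task

Make up a customer's order of incense resin: tip all five amber lumps out of the tin measuring cup into the steel pan of the scale, then stand the empty cup upright on the counter and let go of it. Next, with the tall resin jar staying braced down in its pocket of the wooden rack, unscrew its tight gold cap anticlockwise only until the threads let go (not on against the next ones), lift it straight off, and finish still gripping the cap, held level and centred just above the open mouth, a finger's width or two clear of the jar: do not put it down or let go. Leave the other jar, the candle and the bottle as they are.

Things in the scene. Friction and masses are not known exactly. Their poses are not given: they have to be found in the camera images.
- cup_center (a point): round tin measuring cup, bare metal: 70 mm high, outer diameter 60 mm at the foot, 65 mm at the rim (62.5 mm half-way up), wall 2.5 mm, floor 3 mm, about 0.12 kg; it stands on the counter holding five loose lumps, two layers deep. The point is on its axis, half-way up (35 mm); z is its axis, towards the mouth. The lumps slide out when it is tipped to about 115 degrees, mouth well below level.
- lump0: amber resin lump, about 18 x 17 x 15 mm, 10 g, smooth; the point is its centre. It starts in the cup.
- lump1: amber resin lump, about 18 x 17 x 15 mm, 10 g, smooth; the point is its centre. It starts in the cup.
- lump2: amber resin lump, about 18 x 17 x 15 mm, 10 g, smooth; the point is its centre. It starts in the cup.
- lump3: amber resin lump, about 18 x 17 x 15 mm, 10 g, smooth; the point is its centre. It starts in the cup.
- lump4: amber resin lump, about 18 x 17 x 15 mm, 10 g, smooth; the point is its centre. It starts in the cup.
- pan_in (a point): centre of the inner floor of the square steel pan of a grey counter scale that is fixed to the counter: pan 210 x 210 mm outside, walls 3 mm thick and rising 27 mm above this point (rim 75 mm above the counter, this point 48 mm above it); x and y run along the pan's sides, z up. A display 34 mm high sticks out 32 mm on the -x side.
- jar_mouth (a point): centre of the rim (topmost face) of the tall square glass jar full of amber lumps, 118 mm above the jar's underside, 126 mm above the counter; z is the jar's axis, x and y square to its panes. Body 67 x 67 mm, 85 mm high, shoulder sloping in to 97 mm height, above it a round neck 44 mm wide (threads 53 mm); 0.45 to 0.7 kg with contents.
- rack: wooden rack fixed to the counter, 86 mm along its x, 164 mm along its y, 50 mm high; origin under its centre. Two 70 mm square pockets, centres 39 mm either side along y, floor 8 mm thick. The tall jar stands loose in one (either one), the short jar in the other; the pocket braces the jar against turning, with 1.5 mm play all round, which lets it turn up to 0.04 rad each way.
- cap_center (a point): centre of the gold metal screw cap of the tall jar, half-way up: cap 60 mm wide, 18 mm high, ribbed skirt, its lower edge 9 mm below this point, top 9 mm above; 43 g. Closed, the point lies 6 mm below the jar's rim, on the jar's axis. The shoulder of the jar begins 6 mm below the cap's lower edge.
- cap: the gold cap; origin at the centre of its lower edge. A lug cap: three lugs inside grip under three short threads; a squeezed liner makes it tight (about 0.5 N m) for the first part. Clockwise: a stop. Anticlockwise from above it comes clear after 0.86 to 1.07 rad, as tightened, free to rise 2 mm by then; 0.5 rad further the lugs would jam on the next threads. Pulled before it is clear, it lifts the jar.
- cap_sticker (a point): round red sticker, 13 mm, on top of the gold cap, 20.5 mm from the cap's axis; the direction from the cap's centre to the sticker shows how far the cap is turned. Measured anticlockwise from the jar's x axis it stands at 0.24 to 0.45 rad when closed, and the lugs are clear from 1.31 rad; by 1.83 they jam on the next threads.
- seed_jar_center (a point): short square glass jar of dark seeds with a green cap, 76 mm high, 67 mm square, in the rack beside the tall jar; the point is its centre, half-way up. To be left alone.
- candle_center (a point): red votive candle in a glass, 57 mm wide, 70 mm high, loose on the counter; the point is on its axis, 31 mm up. To be left alone.
- oil_bottle_center (a point): small green glass bottle with a red cap, 42 mm wide, 105 mm high, loose on the counter; the point is its centre, half-way up. To be left alone.
Mind the look-alikes: they are no part of the job. Of the things like the part that bears cup_center, leave any that is purple; of the rest the larger one is meant. Of the things that look like the cap, the larger one is meant.

How it is judged (in metres and radians):
On the way, in this order (a step that is already met when the one before it is completed fails the run):
1. all five lumps lie in the scale's pan (x of lump0 in the frame of pan_in between -0.104 and 0.104 m and y of lump0 in the frame of pan_in between -0.104 and 0.104 m and z of lump0 in the frame of pan_in between -0.005 and 0.045 m and x of lump1 in the frame of pan_in between -0.104 and 0.104 m and y of lump1 in the frame of pan_in between -0.104 and 0.104 m and z of lump1 in the frame of pan_in between -0.005 and 0.045 m and x of lump2 in the frame of pan_in between -0.104 and 0.104 m and y of lump2 in the frame of pan_in between -0.104 and 0.104 m and z of lump2 in the frame of pan_in between -0.005 and 0.045 m and x of lump3 in the frame of pan_in between -0.104 and 0.104 m and y of lump3 in the frame of pan_in between -0.104 and 0.104 m and z of lump3 in the frame of pan_in between -0.005 and 0.045 m and x of lump4 in the frame of pan_in between -0.104 and 0.104 m and y of lump4 in the frame of pan_in between -0.104 and 0.104 m and z of lump4 in the frame of pan_in between -0.005 and 0.045 m), for 0.2 s.
2. the empty cup stands upright on the counter, let go (angle between cup_center's own z axis and vertical below 0.08 rad and height (world z) of cup_center between 0.031 and 0.039 m and contact force between the fingers and cup below 0.05 N and linear speed of cup below 0.03 m/s), for 0.2 s.
3. the cap, still down on the jar, is turned anticlockwise until its lugs are clear of the threads (x of cap_sticker in the frame of jar_mouth between -0.0056 and 0.006 m and y of cap_sticker in the frame of jar_mouth above 0 m and z of cap_center in the frame of jar_mouth below 0.003 m), for 0.04 s.
At the end, for the whole second after the job is handed in: Five lumps in the pan; empty cup upright (5 deg) on the counter, let go; jar upright and fully down in its pocket (5 mm); fingers hold the cap still, level (8 deg), centred over the mouth (15 mm), its lower edge 2 to 53 mm above the rim, not touching the jar (all of step 1 and angle between cup_center's own z axis and vertical below 0.08 rad and height (world z) of cup_center between 0.031 and 0.039 m and height (world z) of jar_mouth between 0.121 and 0.131 m and angle between jar_mouth's own z axis and vertical below 0.06 rad and horizontal distance between cap_center and jar_mouth below 0.015 m and z of cap_center in the frame of jar_mouth between 0.011 and 0.062 m and angle between cap_center's own z axis and vertical below 0.15 rad and contact force between the fingers and cap above 1 N and contact force between cap and jar below 0.1 N and contact force between the fingers and cup below 0.05 N and linear speed of cap below 0.03 m/s); the arm keeps its last pose, push and grip.
It fails at once if the tall jar is lifted out of its seat, or tipped (height (world z) of jar_mouth above 0.136 m or angle between jar_mouth's own z axis and vertical above 0.12 rad).
It fails at once if the cap is turned on past the gap, hard against the next threads (x of cap_sticker in the frame of jar_mouth below -0.0053 m and z of cap_center in the frame of jar_mouth below 0.002 m).
It fails at once if the short jar, the candle or the bottle is moved more than 25 mm or knocked over (distance of any of seed_jar_center, candle_center, oil_bottle_center from where it was at the start of the episode above 0.025 m or angle between any of seed_jar_center, candle_center, oil_bottle_center's own z axis and vertical above 0.35 rad).
It also fails if it takes over 66 s, if anything falls off the work surface, if the arm or the gripper's body presses on something with over 40 N, if the wrist force passes 120 N, or if a joint passes its speed limit or range.

## Working session

There is one attempt and no reset: what is moved stays moved. The work goes in short steps, each a Python script; the robot and the scene stay as the last script left them, time stands still between calls to the robot, and variables do not carry over. Pictures are saved under pics/ and viewed, about 8 in all and at most 12, crops included, and the job is handed in when it is done.

```bash
ls; mkdir -p pics; python3 - <<'E'
from plant import bot
import cv2, json
for n in ("top","side"):
    im=bot.camera(n); cv2.imwrite(f"pics/{n}0.png",im[:,:,::-1])
    c=bot.get_calibration(n); print(n,{k:(v.tolist() if hasattr(v,'tolist') else v) for k,v in c.items()})
c=bot.get_calibration("wrist");print(c)
s=bot.read_state();print(s)
E
```

```text
pics
top {'fx': 379.7387655712899, 'fy': 379.7387655712899, 'cx': 324.0320379337356, 'cy': 200.18650213398993, 'view': [[-0.0287149785316434, -0.9995876387195146, 5.026999813080817e-05, 21.24093241919936], [0.9986694365972864, -0.028686446353734466, 0.04285375365184892, -584.1312238515706], [-0.04283464035551481, 0.0012807477268242191, 0.999081354680826, -854.297551738952], [0.0, 0.0, 0.0, 1.0]]}
side {'fx': 368.4052200703569, 'fy': 368.4052200703569, 'cx': 320.83922645102695, 'cy': 206.80229330623428, 'view': [[-0.7815929428217145, -0.623648733205179, -0.013218521205778476, 470.0658152690828], [0.4273396504180802, -0.550763385605399, 0.716966189061264, -329.0559820484017], [-0.4544153330509934, 0.5547269153809415, 0.6969826069853541, -589.4961725528702], [0.0, 0.0, 0.0, 1.0]]}
{'fx': 326.67364979206434, 'fy': 326.67364979206434, 'cx': 319.7871623010426, 'cy': 198.03654721480908, 'T_tool_cam': array([[-7.55964298e-04,  9.67229696e-01,  2.53901839e-01,
         6.67659360e+01],
       [ 9.99999611e-01,  8.46470837e-04, -2.47212573e-04,
        -8.16807024e-01],
       [-4.54031844e-04,  2.53901553e-01, -9.67229960e-01,
        -1.58370255e+02],
       [ 0.00000000e+00,  0.00000000e+00,  0.00000000e+00,
         1.00000000e+00]])}
{'t': 0.1, 'joint_pos': array([ 1.45412293e+00,  3.59311628e-01,  1.11634623e-02, -3.14791019e-04,
       -1.22411414e+00, -2.88111718e-01]), 'qvel': array([-9.05401560e-04, -1.22411107e-03,  1.87858117e-03,  3.46142519e-05,
       -1.33503240e-03, -3.92016390e-04]), 'tau': array([-1.74540037e-03, -5.84160948e+01,  2.93748629e+01,  7.01556712e+00,
        1.01400545e-02, -5.88023181e-05]), 'tcp_pos': array([265.67259174, 620.04136522, 225.72325917]), 'eef_rot': array([ 9.79577398e-01, -2.01066065e-01, -8.46945756e-05,  7.42965902e-04]), 'contact_force': array([ 0.67613344, -0.1185725 ,  0.35419435]), 'moment': array([-0.01468917,  0.06060613, -0.00062519]), 'width': 87.68496933979945}
```

View pics/top0.png

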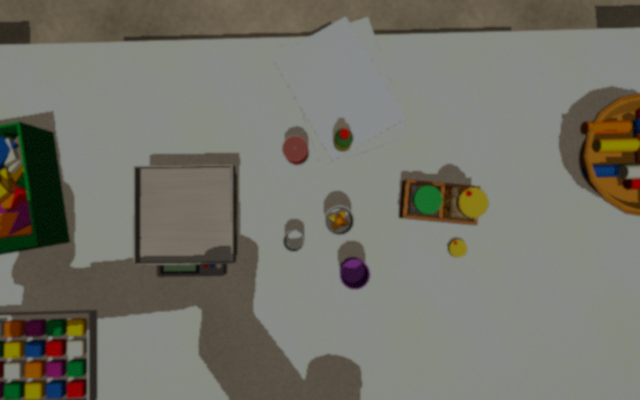

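View pics/side0.png

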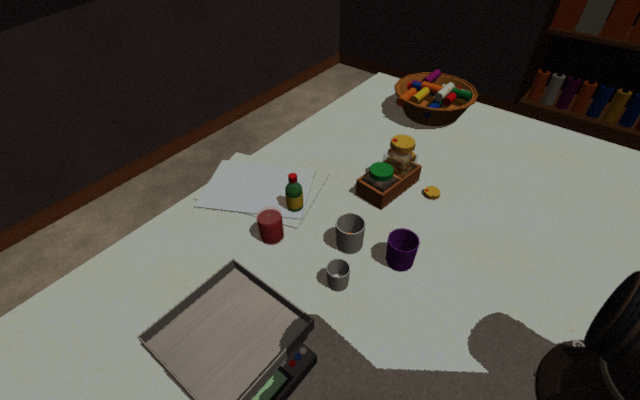

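Viewed (2 pictures). Candidates for the cup are the large tin cup with amber lumps at top-view (339,220), the small tin cup at (293,240) and the purple cup at (354,272). I choose the larger non-purple one, (339,220). Candidates for the cap are the large gold cap on the tall jar at (473,203) and the small gold cap on the counter at (457,248). I choose (473,203). The pan spans (135..237, 165..263). Next are a close crop check and numbers.

```bash
cat > h.py <<'E'
import numpy as np, cv2
from scipy.spatial.transform import Rotation as R
def cam(bot,name,T=None):
    c=bot.get_calibration(name)
    K=np.array([[c['fx'],0,c['cx']],[0,c['fy'],c['cy']],[0,0,1]])
    V=np.linalg.inv(T@np.array(c['T_tool_cam'])) if name=='wrist' else np.array(c['view'])
    return K,V
def tool(s):
    T=np.eye(4);T[:3,:3]=R.from_quat(s['eef_rot']).as_matrix();T[:3,3]=s['tcp_pos'];return T
def ray(C,p):
    K,V=C; d=np.array([(p[0]-K[0,2])/K[0,0],-(p[1]-K[1,2])/K[1,1],-1.])
    Vi=np.linalg.inv(V); d=Vi[:3,:3]@d; return Vi[:3,3],d/np.linalg.norm(d)
def onz(C,p,z):
    o,d=ray(C,p); return o+d*(z-o[2])/d[2]
def tri(*cp):
    A=np.zeros((3,3));b=np.zeros(3)
    for C,p in cp:
        o,d=ray(C,p);M=np.eye(3)-np.outer(d,d);A+=M;b+=M@o
    X=np.linalg.solve(A,b)
    return X,max(np.linalg.norm((np.eye(3)-np.outer(d,d))@(X-o)) for o,d in (ray(*q) for q in cp))
def proj(C,X):
    K,V=C;q=V[:3,:3]@X+V[:3,3];return np.array([K[0,2]-K[0,0]*q[0]/q[2],K[1,2]+K[1,1]*q[1]/q[2]])
def hsv(im,lo,hi):
    return cv2.inRange(cv2.cvtColor(im,cv2.COLOR_RGB2HSV),np.array(lo),np.array(hi))
def blobs(m,amin=15):
    n,l,s,c=cv2.connectedComponentsWithStats(m)
    return [(c[i].round(1).tolist(),s[i].tolist()) for i in range(1,n) if s[i][4]>=amin]
E
python3 - <<'E'
from h import *
from plant import bot
t=cv2.imread('pics/top0.png')[:,:,::-1].copy(); s=cv2.imread('pics/side0.png')[:,:,::-1].copy()
a=cv2.resize(t[110:300,265:505],None,fx=3,fy=3,interpolation=cv2.INTER_CUBIC)
cv2.imwrite('pics/c1.png',np.clip(a[:,:,::-1]*1.6,0,255).astype(np.uint8))
for n,im in(('top',t),('side',s)):
    print(n,'yellow',blobs(hsv(im,(20,120,70),(35,255,255))))
    print(n,'green',blobs(hsv(im,(50,120,40),(80,255,255))))
    print(n,'red',blobs(hsv(im,(0,130,60),(8,255,255)),4))
    print(n,'amber',blobs(hsv(im,(8,100,60),(20,255,255))))
C=cam(bot,'top')
# pan: outer rim corners at z=75
g=cv2.cvtColor(t,cv2.COLOR_RGB2GRAY)
for p in((135,166),(237,165),(237,263),(135,263)): print(p,onz(C,p,75).round(1))
print('cup',onz(C,(339,220),70).round(1))
E
```

```text
top yellow [([618.9, 144.8], [597, 137, 43, 16, 565]), ([341.2, 147.5], [335, 145, 14, 5, 29]), ([7.8, 179.5], [0, 165, 24, 35, 334]), ([472.3, 202.8], [458, 186, 30, 33, 719]), ([441.5, 201.0], [439, 193, 5, 17, 22]), ([341.9, 214.3], [339, 211, 6, 7, 27]), ([332.2, 217.6], [328, 214, 8, 8, 46]), ([457.3, 248.0], [449, 239, 18, 18, 235]), ([74.9, 327.4], [66, 319, 18, 17, 275]), ([12.3, 349.6], [3, 341, 19, 18, 294]), ([33.0, 390.7], [24, 381, 19, 19, 309])]
top green [([20.3, 155.1], [0, 122, 32, 82, 451]), ([342.7, 141.6], [336, 136, 16, 10, 77]), ([427.1, 199.2], [413, 185, 29, 29, 655]), ([16.9, 242.3], [0, 231, 36, 22, 414]), ([54.5, 328.2], [47, 320, 16, 16, 200]), ([75.0, 368.2], [66, 360, 18, 17, 252]), ([11.8, 391.1], [3, 383, 18, 17, 268])]
top red [([638.5, 109.5], [638, 109, 2, 2, 4]), ([344.3, 133.1], [340, 128, 10, 11, 87]), ([295.5, 149.9], [284, 137, 23, 26, 451]), ([635.1, 183.6], [630, 179, 10, 10, 77]), ([17.6, 195.8], [9, 187, 17, 23, 164]), ([468.2, 193.0], [467, 192, 4, 3, 10]), ([5.5, 209.2], [4, 208, 4, 3, 4]), ([13.0, 216.6], [6, 212, 12, 16, 27]), ([27.5, 2
[... 1222 characters left out ...]
 87, 5, 2, 7]), ([451.2, 95.9], [446, 92, 11, 10, 53]), ([394.6, 139.7], [393, 139, 4, 3, 9]), ([292.8, 176.5], [289, 173, 8, 10, 48]), ([271.4, 223.3], [258, 210, 25, 34, 458]), ([291.6, 362.9], [290, 361, 5, 5, 16])]
side amber [([543.8, 72.2], [539, 70, 11, 5, 23]), ([431.9, 89.3], [395, 72, 83, 39, 1265]), ([589.9, 83.5], [584, 81, 13, 5, 26]), ([624.5, 92.0], [618, 89, 14, 6, 35]), ([397.6, 167.5], [357, 138, 64, 58, 626]), ([399.8, 192.6], [396, 189, 8, 7, 18]), ([426.5, 191.6], [424, 188, 7, 9, 21]), ([434.4, 197.1], [431, 195, 8, 5, 18])]
(135, 166) [666.1 404.2  75. ]
(237, 165) [662.  187.4  75. ]
(237, 263) [454.9 191.3  75. ]
(135, 263) [461.1 405.7  75. ]
cup [539.  -26.1  70. ]
```

View pics/c1.png

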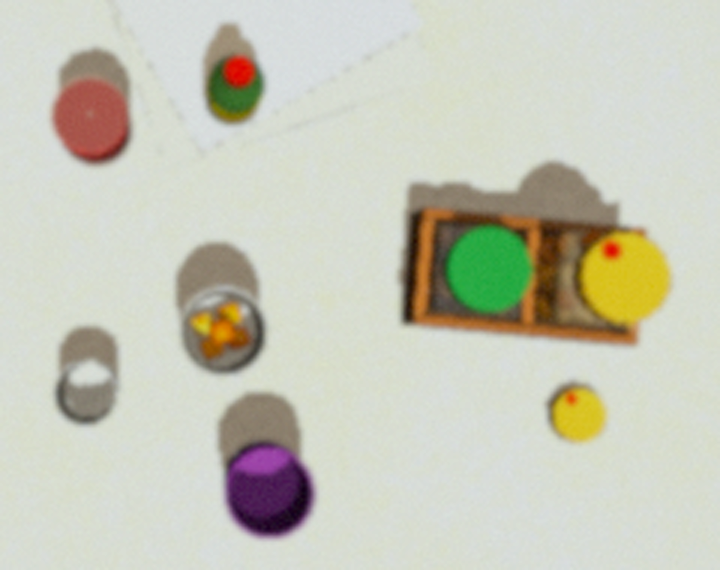

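The crop (picture 3) confirms the choice. The large tin cup with five amber lumps has its rim centre at about (339,220). The big gold cap at (473,203) has its sticker at (468,193). The seed jar is next to it, and small look-alikes stand at (293,240) and (457,248). Next I measure close up with the wrist camera from two places each.

```bash
python3 - <<'E'
from h import *
from plant import bot
import pickle
Ct,Cs=cam(bot,'top'),cam(bot,'side')
print('cap tri',[np.round(v,1) for v in tri((Ct,(472.3,202.8)),(Cs,(403.2,140.5)))], 'cap z129',onz(Ct,(472.3,202.5),129).round(1))
cup=onz(Ct,(339.3,220),70); cap=onz(Ct,(472.3,202.5),129)
data=[];tiles=[]
for nm,P in(('cup',cup),('cap',cap)):
    for dy in((40,-40) if nm=='cup' else (40,-40)):
        bot.move_ptp([P[0]-60,P[1]+dy,P[2]+130],[1,0,0,0]); bot.pause(.15)
        s=bot.read_state(); T=tool(s); im=bot.camera('wrist'); C=cam(bot,'wrist',T)
        u=proj(C,P); data.append((nm,C,im,u)); 
        x,y=int(u[0])-100,int(u[1])-75; x=min(max(x,0),440);y=min(max(y,0),250)
        tiles.append(cv2.resize(im[y:y+150,x:x+200],None,fx=2,fy=2,interpolation=cv2.INTER_CUBIC)); print(nm,dy,'crop',x,y,u.round(1),round(s['t'],2))
pickle.dump(data,open('w.pkl','wb'))
m=np.vstack([np.hstack(tiles[:2]),np.hstack(tiles[2:])])
cv2.imwrite('pics/w1.png',np.clip(m[:,:,::-1]*1.4,0,255).astype(np.uint8))
E
```

```text
cap tri [array([ 566.2, -287.1,  130.6]), np.float64(0.3)] cap z129 [ 566.5 -288.   129. ]
cup 40 crop 268 46 [368.3 121. ] 2.55
cup -40 crop 175 46 [275.3 121.1] 3.17
cap 40 crop 269 45 [369.1 120.9] 4.16
cap -40 crop 175 46 [275.8 121.1] 4.78
```

View pics/w1.png

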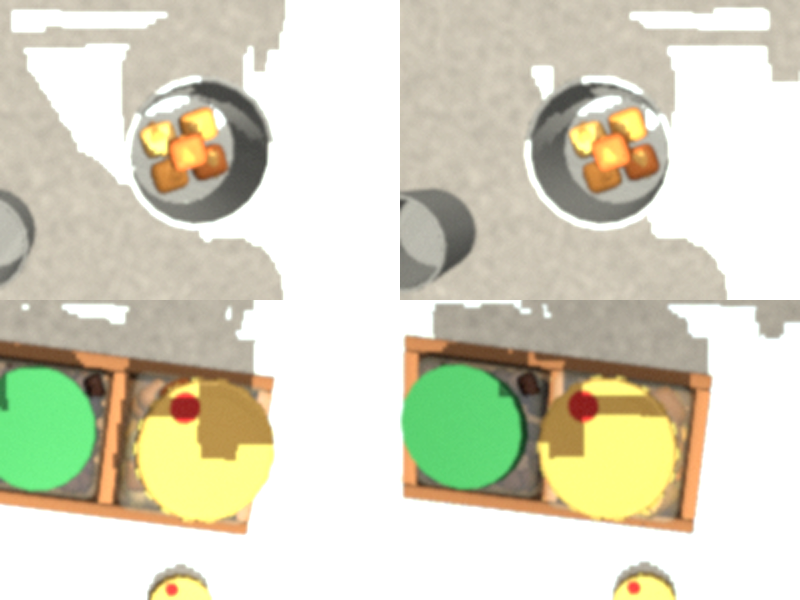

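Picture 4: the cup rim centre is at wrist pixels A (366.5,122.5) and B (273.7,122.5). The sticker is at A (361.5,98.5) and B (266.5,99). The cap is about 68 px across, and the rack is turned about -0.115 rad. Next are numeric triangulation and a feasibility search for the grasp and pour poses (queries only).

```bash
cat > g.py <<'E'
from h import *
def grasp_R(az,a,sg):
    """t: unit vector from the grasp point back to the gripper: azimuth az, elevation a; jaw horizontal"""
    t=np.array([np.cos(a)*np.cos(az),np.cos(a)*np.sin(az),np.sin(a)])
    y=sg*np.cross([0,0,1.],t);y/=np.linalg.norm(y);z=-t
    return R.from_matrix(np.c_[np.cross(y,z),y,z])
E
python3 - <<'E'
from g import *
from plant import bot
import pickle
D=pickle.load(open('w.pkl','rb'))
r=lambda v:np.round(v,1)
cu=tri((D[0][1],(366.5,122.5)),(D[1][1],(273.7,122.5)));print('cup rim',r(cu[0]),r(cu[1]),[r(onz(D[i][1],p,70)) for i,p in((0,(366.5,122.5)),(1,(273.7,122.5)))])
st=[];ed=[]
for nm,C,im,u in D[2:]:
    m=hsv(im,(0,150,60),(9,255,255)); b=min(blobs(m),key=lambda q:np.hypot(*(np.array(q[0])-u-[-8,-22])));st.append((C,b[0]))
    m=hsv(im,(18,90,50),(36,255,255))|m
    n,l,s,c=cv2.connectedComponentsWithStats(m);i=l[int(u[1])+20,int(u[0])+8]
    h=cv2.convexHull(np.argwhere(l==i)[:,::-1].astype(np.int32)); 
    cc,rad=cv2.minEnclosingCircle(h); print('gold',s[i],r(cc),r(rad)); ed.append((C,cc))
S=tri(*st);print('sticker',r(S[0]),r(S[1])); K=tri(*ed);print('cap',r(K[0]),r(K[1]),[r(onz(C,c,129)) for C,c in ed],[r(onz(C,c,120)) for C,c in ed])
# rack top outer corners, wrist B: tile px
C=D[3][1]; f=lambda x,y:onz(C,(175+(x-400)/2,46+(y-300)/2),50)
q=[f(405,337),f(710,376),f(692,531),f(404,496)];print('rack',[r(v) for v in q],r(np.mean(q,0)))
d=(q[0]-q[1])+(q[3]-q[2]);d2=(q[0]-q[3])+(q[1]-q[2]); print('rack yaw',np.arctan2(-d[0],d[1]),np.arctan2(d2[1],d2[0]))
cup=np.r_[cu[0][:2],43]
pan=np.array([561,297,48.])
for az in(-1.83,-1.57,-1.3,-1.0):
  for a in(.6,.7,.8):
    for sg in(1,-1):
      Rg=grasp_R(az,a,sg);ok=[bot.solve_ik(cup-k*Rg.as_matrix()[:,2]+19*Rg.as_matrix()[:,2],Rg.as_quat()) for k in(0,80)]
      print('g',az,a,sg,[None if o is None else np.round(o,2).tolist() for o in ok])
a=.7;th=np.radians(118)
for sg in(1,-1):
 for az in np.arange(-3.14,3.14,.523):
  R0=grasp_R(az,a,sg)
  for be in(-.6,0,.6):
    n=R.from_euler('z',be).apply(R0.as_matrix()[:,1])*sg*-1
    res=[];P=pan+[0,0,125]
    for k in(0,.33,.67,1):
        Rk=R.from_rotvec(n*th*k)*R0;res.append(bot.solve_ik(P+19*Rk.as_matrix()[:,2],Rk.as_quat()))
    if all(v is not None for v in res):
        te=-Rk.as_matrix()[:,2]; print('p',sg,round(az,2),be,'t elev',round(np.arcsin(te[2]),2),[np.round(v,1).tolist() for v in res])
E
```

```text
cup rim [537.7 -25.2  69.7] 0.0 [array([537.7, -25.2,  70. ]), array([537.8, -25.3,  70. ])]
gold [ 329   83   77   74 4033] [366.  118.6] 39.4
gold [ 243   83   74   74 4136] [281.9 121.1] 39.9
sticker [ 584.9 -280.5  129.8] 0.0
cap [ 566.8 -289.7   97.4] 1.1 [array([ 568.4, -285.3,  129. ]), array([ 566.5, -293.2,  129. ])] [array([ 568.3, -286.5,  120. ]), array([ 566.3, -292.2,  120. ])]
rack [array([ 622.3, -176.4,   50. ]), array([ 603. , -336.7,   50. ]), array([ 520.1, -327.3,   50. ]), array([ 539.6, -166.8,   50. ])] [ 571.2 -251.8   50. ]
rack yaw -0.1205886153532981 -0.11513894975049803
g -1.83 0.6 1 [[-0.42, 0.61, -0.19, -1.03, -1.25, -2.38], [-0.51, 0.56, -0.14, -0.96, -1.36, -2.43]]
g -1.83 0.6 -1 [[-0.42, 0.61, -0.19, -1.03, -1.25, 0.76], [-0.51, 0.56, -0.14, -0.96, -1.36, 0.71]]
g -1.83 0.7 1 [[-0.36, 0.55, -0.21, -0.97, -1.17, -2.46], [-0.45, 0.49, -0.17, -0.9, -1.29, -2.51]]
g -1.83 0.7 -1 [[-0.36, 0.55, -0.21, -0.97, -1.17, 0.68], [-0.45, 0.49, -0.17, -0.9, -1.29, 0.63]]
g -1.83 0.8 1 [[-0.29, 0.51, -0.24, -0.91, -1.08, -2.56], [-0.38, 0.43, -0.19, -0.83, -1.21, -
[... 7451 characters left out ...]
], [-0.0, 0.3, -0.4, -1.6, -0.9, -2.4]]
p -1 1.57 0 t elev 0.38 [[1.0, 0.7, -0.0, 0.4, -1.6, 2.0], [0.9, 0.4, -0.2, 0.1, -1.2, 2.2], [0.5, 0.3, -0.1, -0.6, -0.9, 2.9], [0.0, 0.5, -0.1, -1.3, -1.3, -2.6]]
p -1 2.09 0 t elev 0.38 [[1.1, 0.5, -0.4, 0.7, -1.3, 2.1], [0.9, 0.4, -0.3, 0.2, -1.0, 2.7], [0.5, 0.4, 0.0, -0.5, -1.3, -2.9], [0.1, 0.7, 0.2, -1.1, -1.7, -2.6]]
p -1 2.09 0.6 t elev 0.26 [[1.1, 0.5, -0.4, 0.7, -1.3, 2.1], [0.9, 0.6, -0.0, 0.2, -1.4, 2.9], [0.6, 0.8, 0.5, -0.3, -2.0, -2.9], [0.5, 1.1, 0.8, -0.8, -2.5, -2.9]]
p -1 2.61 -0.6 t elev 0.26 [[1.0, 0.3, -0.9, 1.3, -0.9, 2.1], [0.8, 0.1, -0.8, 0.9, -0.3, 2.4], [0.4, 0.2, -0.2, -0.9, -0.8, -2.3], [-0.0, 0.6, -0.1, -1.4, -1.4, -1.9]]
```

```bash
cat >> g.py <<'E'
CUP=np.array([537.7,-25.2,43.]); PAN=np.array([561,297,48.]); A=.7; AZ=-1.3; SG=-1
RG=grasp_R(AZ,A,SG)
def pose(P,Rk): return (P+19*Rk.as_matrix()[:,2]).tolist(),Rk.as_quat().tolist()
E
python3 - <<'E'
from g import *
from plant import bot
t=-RG.as_matrix()[:,2]
p,q=pose(CUP+100*t+[0,0,130],RG); bot.move_ptp(p,q)
p,q=pose(CUP+100*t,RG); bot.line_to(p,200)
s=bot.read_state();print(s['t'],s['contact_force'].round(1))
p,q=pose(CUP,RG); bot.line_to(p,100)
s=bot.read_state();print(s['t'],s['contact_force'].round(1),s['tcp_pos'].round(1),np.round(p,1))
bot.move_gripper(40,30)
s=bot.read_state();print(s['t'],s['contact_force'].round(1),s['width'])
p,q=pose(CUP+[0,0,150],RG); bot.line_to(p,150)
s=bot.read_state();print(s['t'],s['contact_force'].round(1),s['width'],s['tcp_pos'].round(1))
im=bot.camera('side'); cv2.imwrite('pics/s2.png',cv2.resize(im[60:360,140:540],None,fx=1.5,fy=1.5)[:,:,::-1])
E
```

```text
6.7417 [-0.4 -0.5  0.4]
7.8917 [ 0.3 -1.   0.4] [534.2 -11.7  31.1] [533.8 -11.2  30.8]
8.425 [-0.1 -0.8  2.4] 63.60453472340207
9.575 [ 0.3  0.5 -1.5] 63.70859410073768 [533.3 -11.  179.7]
```

View pics/s2.png

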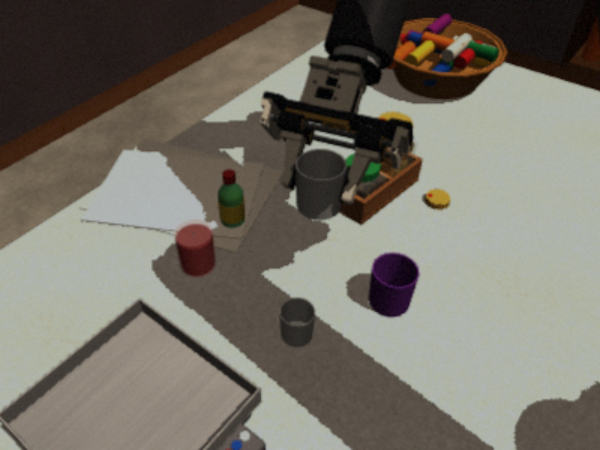

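Picture 5: the cup is held upright in the jaws at about (322,183) in the crop, width 63.6 mm, with nothing else disturbed. Now the pour.

```bash
python3 - <<'E'
from g import *
from plant import bot
R0=grasp_R(-1.57,A,SG); P=PAN+[0,-30,108]
p,q=pose(P+[0,0,40],R0); bot.move_ptp(p,q)
p,q=pose(P,R0); bot.line_to(p,150)
n=R0.as_matrix()[:,1]*SG*-1
for d in(40,70,90,105,118):
    Rk=R.from_rotvec(n*np.radians(d))*R0; bot.move_ptp(*pose(P,Rk)); 
    if d>=90: bot.pause(.15)
bot.pause(.5)
s=bot.read_state();print(s['t'],s['contact_force'].round(1),s['width'])
a=bot.camera('side');b=bot.camera('top')
cv2.imwrite('pics/s3.png',np.hstack([cv2.resize(a[200:400,100:400],(400,267)),cv2.resize(b[120:300,100:300],(400,360))[:267]])[:,:,::-1])
m=hsv(b,(8,120,60),(30,255,255))[160:270,130:240];print(blobs(m,5))
E
```

```text
14.3667 [ 0.6  0.4 -0.9] 63.68647617955921
[([12.1, 27.8], [11, 20, 4, 17, 48]), ([11.4, 65.1], [8, 42, 8, 50, 296]), ([30.6, 48.0], [30, 46, 2, 5, 5]), ([35.8, 69.1], [33, 66, 8, 6, 34])]
```

View pics/s3.png

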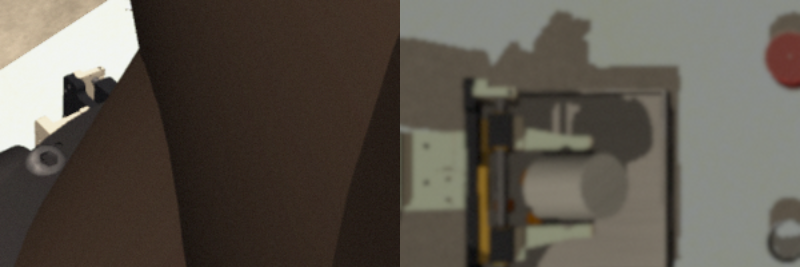

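Picture 6: the cup is tipped, with amber glimpses just below the lip at about (510,205). The rest is hidden by the arm, and the weight fell by about 0.5 N. A little more tilt with a shake, then back upright and look.

```bash
python3 - <<'E'
from g import *
from plant import bot
R0=grasp_R(-1.57,A,SG); P=PAN+[0,-30,108]
n=R0.as_matrix()[:,1]*SG*-1
for d in(124,116,124,80,40):
    Rk=R.from_rotvec(n*np.radians(d))*R0; bot.move_ptp(*pose(P,Rk))
bot.move_ptp(*pose(P+[0,0,30],R0))
bot.move_ptp(*pose(CUP+[0,0,140],RG))
s=bot.read_state();print(s['t'],s['contact_force'].round(1),s['width'],s['tcp_pos'].round(1))
b=bot.camera('top');m=hsv(b,(8,120,60),(30,255,255))[160:270,130:240]
for c,st in blobs(m,5): print(c,st[4],onz(cam(bot,'top'),(c[0]+130,c[1]+160),56).round(0))
cv2.imwrite('pics/t4.png',cv2.resize(b[130:290,110:370],None,fx=3,fy=3)[:,:,::-1])
E
```

```text
18.2583 [ 0.1 -0.2 -0.9] 64.3453303269074 [534.   -9.6 170.9]
[48.3, 43.8] 58 [584. 320.  56.]
[34.5, 48.7] 59 [574. 350.  56.]
[56.6, 53.6] 58 [562. 303.  56.]
[21.4, 62.2] 55 [546. 379.  56.]
[37.6, 68.6] 56 [531. 344.  56.]
```

View pics/t4.png

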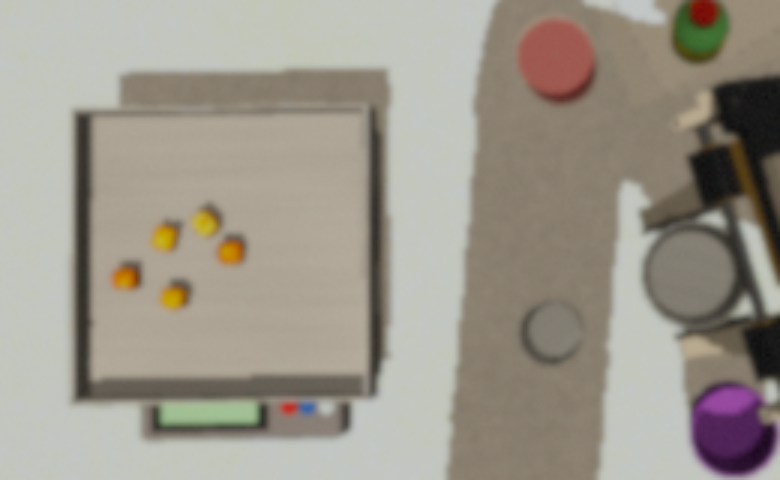

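Picture 7: all five lumps lie in the pan (5 blobs, all inside), and the held cup at (690,272) is empty. The grip width rose by 0.7 mm, so I check whether the cup tilted or slid in the grip before setting it down.

```bash
python3 - <<'E'
from g import *
from plant import bot
a=bot.camera('side'); s=bot.read_state();T=tool(s); w=bot.camera('wrist')
C=cam(bot,'side'); g=s['tcp_pos']-19*RG.as_matrix()[:,2]; print(g.round(1),[proj(C,g+[0,0,k]).round(1) for k in(27,-43)])
a=cv2.resize(a[100:220,290:430],None,fx=3,fy=3,interpolation=cv2.INTER_CUBIC)
b=w[:360,120:520]; b=b[:360,:380]
cv2.imwrite('pics/s5.png',np.clip(np.hstack([a,b])[:,:,::-1]*1.4,0,255).astype(np.uint8))
E
```

```text
[537.7 -23.6 183.4] [array([353.3, 172.9]), array([351.6, 199.7])]
```

View pics/s5.png

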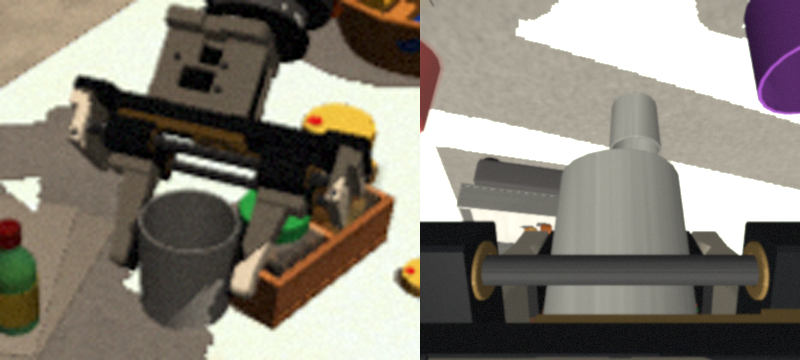

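Picture 8: the cup hangs upright with its rim at about (188,222) in the crop. The rim and foot are 1–2 px lower than predicted, so it slid down a few mm. I lower it until contact is felt.

```bash
python3 - <<'E'
from g import *
from plant import bot
import cv2
t=-RG.as_matrix()[:,2]
p,q=pose(CUP+[0,0,16],RG); bot.line_to(p,150); bot.pause(.2)
f0=bot.read_state()['contact_force'][2]
for z in np.arange(14,-1.1,-1):
    p,q=pose(CUP+[0,0,z],RG); bot.line_to(p,20); f=bot.read_state()['contact_force'][2]
    if f-f0>2.5: break
print('touch',z,f0,f)
bot.move_gripper(75,10); bot.pause(.1)
s=bot.read_state();print(s['t'],s['contact_force'].round(1),s['width'])
bot.move_gripper(88)
p,q=pose(CUP+[0,0,z]+110*t,RG); bot.line_to(p,150)
p,q=pose(CUP+[0,0,z+120]+110*t,RG); bot.line_to(p,250)
# look straight down on the cap from two places
cap=np.array([566.5,-288.5,129]); tiles=[]
import pickle;D=[]
for dy in(40,-40):
    bot.move_ptp([cap[0]-65,cap[1]+dy,cap[2]+120],[1,0,0,0]); bot.pause(.2)
    s=bot.read_state();im=bot.camera('wrist');C=cam(bot,'wrist',tool(s));u=proj(C,cap);D.append((C,im,u))
    x,y=int(u[0])-65,int(u[1])-60; print('crop',x,y,s['t']); tiles.append(cv2.resize(im[y:y+120,x:x+130],(390,360),interpolation=cv2.INTER_CUBIC))
pickle.dump(D,open('w2.pkl','wb'))
b=bot.camera('side'); b=cv2.resize(b[160:320,210:450],(345,230))
o=np.zeros((600,780,3),np.uint8);o[:360]=np.hstack(tiles);o[365:595,:345]=b
tp=bot.camera('top');o[365:595,350:695]=cv2.resize(tp[170:290,260:440],(345,230))
cv2.imwrite('pics/c6.png',np.clip(o[:,:,::-1]*1.3,0,255).astype(np.uint8))
E
```

```text
touch -1.0 -0.6774925016250045 6.7925453661085085
24.1667 [0.2 0.4 0.3] 74.84808533158868
crop 304 54 27.375
crop 208 55 28.0417
```

View pics/c6.png

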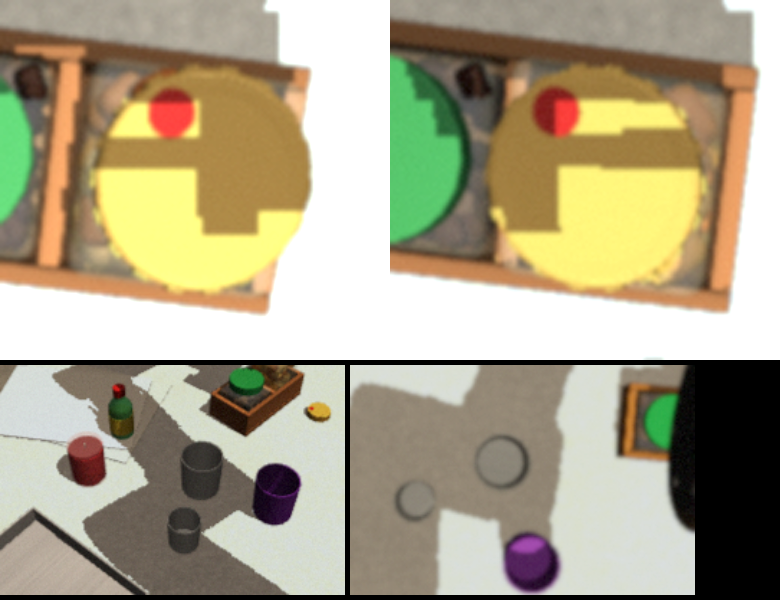

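Picture 9: the cup stands upright and free on the counter, and the other objects are undisturbed. In the wrist crops, the cap top's right edge (A) is at x=311, its left edge (B) is at 488, and the rows span 66–290. The sticker is at A (171,113) and B (556,111). I compute positions with onz and locate the edges on the cap-top plane.

```bash
python3 - <<'E'
from g import *
from plant import bot
import pickle
D=pickle.load(open('w2.pkl','rb'));org=[(304,54),(208,55)];r=lambda v:np.round(v,1)
st=[];
for (C,im,u),o in zip(D,org):
    red=hsv(im,(0,150,60),(9,255,255))|hsv(im,(172,150,60),(180,255,255))
    b=min(blobs(red),key=lambda q:np.hypot(*(np.array(q[0])-u-[-8,-22])));st.append((C,b[0]))
    m=hsv(im,(18,90,50),(36,255,255))|red
    n,l,s,c=cv2.connectedComponentsWithStats(m);i=l[int(u[1])+20,int(u[0])]
    h=cv2.convexHull(np.argwhere(l==i)[:,::-1].astype(np.int32))[:,0,:].astype(float)
    # hull on the cap-top plane and on the lower-edge plane
    for z in(129,111):
        w=np.array([onz(C,p,z)[:2] for p in h]);print(z,'x',r([w[:,0].min(),w[:,0].max()]),'y',r([w[:,1].min(),w[:,1].max()]))
    print('cam',r(np.linalg.inv(C[1])[:3,3]),'sticker',r(b[0]),r(onz(C,b[0],129)))
print('sticker tri',tri(*st))
C=D[1][0];f=lambda x,y:onz(C,(208+(x-390)/3,55+y/3),50)
a,b,c=f(755,68),f(728,311),f(500,268);print('rack',r(a),r(b),r(c),'yaw x',np.arctan2(*(a-b)[1::-1]),'yaw y',np.arctan2(-(c-b)[0],(c-b)[1]))
Ct=cam(bot,'top');t=cv2.imread('pics/top0.png')[:,:,::-1].copy()
for p in((412,0),):pass
E
```

```text
129 x [536.7 596.3] y [-318.5 -255.8]
111 x [534.6 598.1] y [-323.1 -256.4]
cam [ 569.1 -247.6  406. ] sticker [360.8  91.4] [ 584.6 -280.6  129. ]
129 x [536.1 596.9] y [-322.7 -260. ]
111 x [534.  598.7] y [-322.5 -255.6]
cam [ 568.8 -326.6  407.4] sticker [263.   91.8] [ 584.8 -280.6  129. ]
sticker tri (array([ 584.71701217, -280.60752123,  129.10156377]), np.float64(0.07744956864758343))
rack [ 603.2 -336.9   50. ] [ 519.5 -327.7   50. ] [ 535.1 -245.2   50. ] yaw x -0.10994525131433074 yaw y -0.18701869562064644
```

```bash
cat >> g.py <<'E'
CAP=np.array([566.5,-289.0,105.])
def dn(psi): return (R.from_euler('z',psi)*R.from_quat([1,0,0,0])).as_quat().tolist()
E
python3 - <<'E'
from g import *
from plant import bot
for ps in(-.5,.0,.6): print(ps,bot.solve_ik(CAP.tolist(),dn(ps)).round(2))
pr=lambda k:(lambda s:print(k,round(s['t'],2),'F',s['contact_force'].round(1),'M',s['moment'].round(2),'w',round(s['width'],1),'p',s['tcp_pos'].round(1)))(bot.read_state())
bot.move_ptp((CAP+[0,0,60]).tolist(),dn(-.5)); bot.pause(.2); pr('above')
bot.line_to((CAP+[0,0,25]).tolist(),150); bot.line_to(CAP.tolist(),40); pr('down')
bot.move_gripper(50,12); bot.pause(.2); pr('light')
bot.move_gripper(50,60); bot.pause(.2); pr('grip')
E
```

```text
-0.5 [-0.17  0.39 -0.23  0.   -0.95  1.24]
0.0 [-0.17  0.39 -0.23  0.   -0.95  1.74]
0.6 [-0.17  0.39 -0.23  0.   -0.95  2.34]
above 29.01 F [0.2 0.4 0.5] M [ 0.01  0.03 -0.04] w 87.6 p [ 566.6 -289.6  166.7]
down 30.17 F [-0.3  0.6  0.2] M [-0.06 -0.01 -0.02] w 87.9 p [ 566.6 -289.1  105. ]
light 30.93 F [-1.  -0.6  2.2] M [-0.16  0.17  0.01] w 60.3 p [ 566.5 -289.1  105.1]
grip 31.35 F [-1.9 -1.3  2.7] M [-0.37  0.45  0.04] w 59.1 p [ 566.5 -289.1  105.1]
```

```bash
python3 - <<'E'
from g import *
from plant import bot
pr=lambda k:(lambda s:print(k,round(s['t'],2),'F',s['contact_force'].round(1),'M',s['moment'].round(2),'w',round(s['width'],1),'p',s['tcp_pos'].round(1),'yaw',np.round((R.from_quat(s['eef_rot'])*R.from_quat([1,0,0,0]).inv()).as_euler('zyx')[0],3)))(bot.read_state())
for ps in(-.3,-.1,.1,.25,.4,.5,.55):
    bot.move_ptp(CAP.tolist(),dn(ps)); pr(ps)
bot.pause(.2); pr('end')
s=bot.read_state(); im=bot.camera('wrist');C=cam(bot,'wrist',tool(s)); a=bot.camera('side'); t=bot.camera('top')
u=proj(C,np.array([566.5,-289,129]));print(u)
x=int(min(max(u[0]-100,0),440));y=int(min(max(u[1]-75,0),250))
cv2.imwrite('pics/k7.png',np.clip(np.hstack([cv2.resize(im[y:y+150,x:x+200],None,fx=2,fy=2),cv2.resize(a[105:225,330:490],(400,300))])[:,:,::-1]*1.3,0,255).astype(np.uint8))
for n,q,I in(('w',C,im),('s',cam(bot,'side'),a),('t',cam(bot,'top'),t)):
    red=hsv(I,(0,140,60),(9,255,255))|hsv(I,(172,140,60),(180,255,255)); uu=proj(q,np.array([566.5,-269,129.]))
    print(n,uu.round(0),[(b[0],b[1][4],onz(q,b[0],129).round(1)) for b in blobs(red,4) if np.hypot(*(b[0]-uu))<30])
E
```

```text
-0.3 31.66 F [-1.2 -2.4  3. ] M [-1.05  0.48  0.  ] w 59.4 p [ 566.6 -289.3  105.2] yaw -0.304
-0.1 31.97 F [-2.9 -3.9  3.4] M [-1.49  0.59  0.01] w 59.2 p [ 566.7 -289.4  105.2] yaw -0.107
0.1 32.27 F [-2.2 -3.9  3.7] M [-1.71  0.86 -0.01] w 59.4 p [ 566.7 -289.4  105.3] yaw 0.094
0.25 32.54 F [-3.  -3.8  4.8] M [-1.81  0.98 -0.09] w 59.1 p [ 566.6 -289.4  105.4] yaw 0.245
0.4 32.81 F [-3.4 -4.1  5.5] M [-1.89  0.9  -0.09] w 58.9 p [ 566.7 -289.5  105.5] yaw 0.395
0.5 33.06 F [-3.4 -4.   5.8] M [-1.84  0.9  -0.09] w 59.1 p [ 566.7 -289.5  105.6] yaw 0.495
0.55 33.31 F [-3.4 -5.1  6.6] M [-1.96  1.08 -0.09] w 59.1 p [ 566.6 -289.6  105.6] yaw 0.545
end 33.51 F [-3.8 -4.1  6.3] M [-2.01  1.12 -0.09] w 59.1 p [ 566.7 -289.6  105.6] yaw 0.545
[322.04602494 267.16232755]
w [284. 246.] [([281.1, 240.1], 612, array([ 568.3, -266.7,  129. ]))]
s [399. 144.] []
t [463. 203.] []
```

View pics/k7.png

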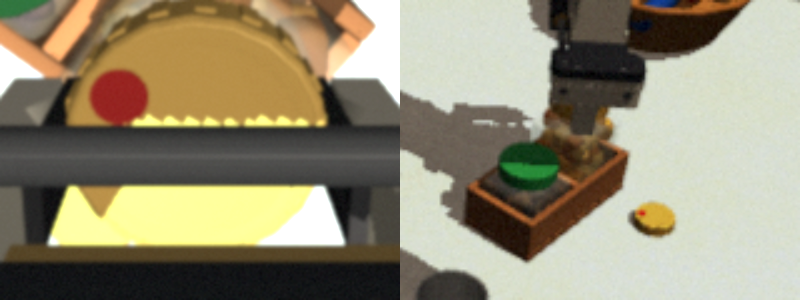

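Picture 10: the sticker is at (119,97) in the wrist tile, and its world direction is about 1.48 rad. It turned 1.05 rad with no slip, which puts it at about 1.5–1.6 rad in the jar frame, inside 1.31–1.83. The jar is still seated. I lift slowly with a force check.

```bash
python3 - <<'E'
from g import *
from plant import bot
pr=lambda k:(lambda s:(print(k,round(s['t'],2),'F',s['contact_force'].round(1),'M',s['moment'].round(2),'w',round(s['width'],1),'p',s['tcp_pos'].round(1)),s)[1])(bot.read_state())
ok=True
for dz in(1,2,3,4,5,6,8):
    bot.line_to((CAP+[0,0,dz]).tolist(),15); s=pr(dz)
    if s['contact_force'][2]<-3.5: ok=False;print('pulling jar');break
if ok:
    bot.line_to((CAP+[0,0,33]).tolist(),40); bot.pause(.5); pr('up')
    a=bot.camera('side'); t=bot.camera('top'); s=bot.read_state(); w=bot.camera('wrist')
    cv2.imwrite('pics/f8.png',np.clip(np.hstack([cv2.resize(a[90:240,320:480],(400,375)),cv2.resize(w[:375,120:520],(400,375))])[:,:,::-1]*1.3,0,255).astype(np.uint8))
    print(len(blobs(hsv(t,(8,120,60),(30,255,255))[165:262,137:236],20)),'lumps in pan')
E
```

```text
1 33.91 F [-2.1 -2.6  3.2] M [-1.22  0.68 -0.06] w 59.3 p [ 566.5 -288.9  106. ]
2 34.16 F [ 0.1 -3.  -1.1] M [-0.75  0.07 -0.04] w 59.5 p [ 566.5 -288.7  106.5]
3 34.41 F [-0.1 -1.1 -2.1] M [-0.53 -0.13  0.05] w 59.0 p [ 566.5 -288.8  107.8]
4 34.66 F [-0.2 -0.9 -1.3] M [-0.68 -0.04  0.  ] w 59.2 p [ 566.6 -289.   109.1]
5 34.91 F [ 0.7 -1.8 -0.3] M [-0.69 -0.04 -0.02] w 59.7 p [ 566.6 -289.   110.2]
6 35.16 F [-0.9 -1.6 -0.3] M [-0.76 -0.05  0.02] w 58.9 p [ 566.5 -289.   111.1]
8 35.44 F [-0.2 -2.2  0.2] M [-0.81  0.01 -0.01] w 59.2 p [ 566.6 -289.1  113.2]
up 36.72 F [-0.4  0.8 -0.6] M [-0.03 -0.01  0.  ] w 59.2 p [ 566.5 -289.   137.9]
5 lumps in pan
```

```bash
ls pics
```

```text
c1.png
c6.png
f8.png
k7.png
s2.png
s3.png
s5.png
side0.png
t4.png
top0.png
w1.png
```

View pics/f8.png

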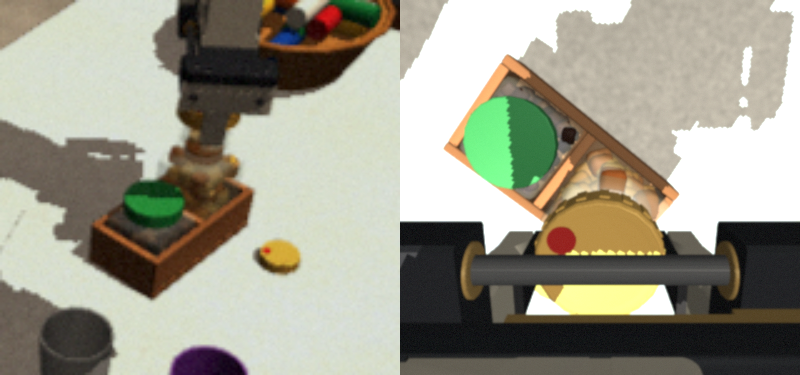

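Picture 11: the cap is held level between the jaws at about (208,115), clear above the open jar neck. The jar is seated in the rack, the wrist force is only about the cap's weight, and five lumps show in the pan. I hand in.

```bash
python3 - <<'E'
from plant import bot
s=bot.read_state();print(s['t'],s['contact_force'].round(1),s['width'])
print(bot.close_job())
E
```

```text
36.8667 [ 1.3  0.5 -0.3] 59.050777160206906
the job is handed in; nothing more can be done
None
```

The order is made up, and I handed the job in at about 37 s; the hand-in reports no verdict.

- **Pour and cup:** I tipped all five lumps into the pan, then set the empty cup back upright on its original spot and let go.
- **Cap:** I turned the gold cap 1.05 rad anticlockwise and lifted it straight up 33 mm. It is still gripped over the mouth, its lower edge about 17–18 mm above the rim by dead reckoning.

**Last checks:**
- Five amber blobs show in the pan.
- The cup looked upright and free after release. The seed jar, candle and bottle showed no sign of having moved.
- The pull stayed at about 2 N at most while the lugs came off, well under the jar's weight, and dropped to roughly the cap's own weight at the top. The jar looks seated in the rack.
- The grip width is a steady 59 mm.

**Checks that disagreed:**
- **Sticker angle:** its closed position measured about 0.5–0.55 rad in the jar's frame, against the stated 0.24–0.45. I put this down to 1–2 mm of centring error and jar play. The final angle of about 1.5–1.6 rad is inside the allowed 1.31–1.83 either way.
- **Sticker radius:** after the turn it came out 2 mm too large, about the calibration error.
- **Cup slip:** grip width and the side view suggested the cup had slid a few mm, but it touched the counter at 1 mm below its original height, so it had not slid down.
- **Wrist twist:** the moment reading never showed the expected 0.5 N m during unscrewing. The sticker images confirmed that the cap turned.

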